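# Close the takeaway tubs and ring the bell

### The arm

A 6-joint arm with a two-finger parallel gripper is mounted at the origin on the work surface. World frame = base frame: x ahead of the robot, y to its left, z up, the work surface at z = 0. Lengths are in m, angles in degrees, forces in N, time in s.
With the tool pointing down it reaches from about 0.35 to 0.975 m from the base axis. Payload 7.1 kg.
Tool frame: the origin (TCP) lies between the finger pads; the fingertips stand 22 mm ahead of it and the grasp point (between the pads) lies 3 mm ahead of it (bot.tip_reach is the distance from the TCP to the fingertips, in m); z points along the fingers, x is the direction in which the jaws open and shut, and the axes are right-handed (so a half turn about z gives the same grasp; the last joint's range is limited). The gripper opens to 88 mm and grips with 3 to 60 N. Pads are 20 mm wide; open, the fingers measure 115 mm over their backs; the gripper's body (75 mm by 178 mm) begins 61 mm behind the grasp point.
Start: joints at [-72.422, 24.242, 93.386, -0, 62.372, -1.089], TCP at [0.2, -0.592, 0.245] pointing down, gripper open.
Joint ranges: [-172.04, 172.04], [-51.8, 120.97], [4.93, 147.93], [-75.15, 255.16], [6.16, 154.13], [-145.62, 145.62]. Speed limits (degrees/s): [136.94, 136.94, 172.46, 180, 180, 180].

### API

Orientations are given as [roll, pitch, yaw] about the fixed x, y, z axes, in that order (R = Rz(yaw) Ry(pitch) Rx(roll)).
In Python, from bench import status, grab_frame, get_calibration, job, regions_of, mark_of, bot gives the robot as it stands. The module is installed in compiled form; this text tells all that it offers.
- The arm moves only by the shell command python3 -m creep 'ROWS'. ROWS is JSON, a list of rows, each an object with "xyz": the shift along the tool's x, y, z in mm, a list of three; "twist": the turn, a rotation vector about the tool's x, y, z in degrees, a list of three; "fingers": the opening, from 0 (shut) to 1 (fully open). A call has 1 to 12 rows; each row shifts and turns the pose as measured when the row begins, along the tool's axes as they then stand; what a row does not reach is not made up. A row lasts 1/8 s, in which the tool goes at most 62.5 mm and 10.7 degrees, less where a joint would pass 70% of its speed; a pose out of reach is approached as far as the arm can. A call is refused whole if a number of a shift passes 62.5 or a number of a turn 10.7, either way. A call with a gripper value outside its range is refused whole. The fingers move at their own pace and stop on an object; the grip force is fixed at half the most. Time passes only in rows, so rows that do not move let the fingers close. It gives the time, the measured TCP pose, the force and the opening at its end, in the units of the state.
- status.get_obs(): the state, without advancing time (a new reading comes with each control period).
- grab_frame(name): name is "side" or "top" or "wrist"; returns the picture (400x640x3 uint8, red, green, blue); there is no depth.
- get_calibration(name): a dict with "fovy" (degrees; the focal length in pixels is half the picture's height over the tangent of half this angle, whatever the lens; pixels are square), "cx", "cy" (the principal point, pixels), "R" (3x3) and "t" (3): a world point X has camera coordinates R X + t. Camera axes: x right, y down, z forward; pixel columns grow to the right and rows downward; lengths in m; the calibration is good to about 2 mm. The wrist camera is an equidistant fisheye: a pixel r from the principal point sees the ray r / f radians off the axis. A picture is of the moment at which its call begins: read the wrist's pose just before it. get_calibration takes no time and is no camera call; for the wrist camera it gives the pose at the moment of the call.
- job.sign_off(): hands the job in, once; it reports no verdict.
Trained networks look in the newest picture that a camera, given by its name, has taken for a name from the list of things; names that differ only in an ending like _2 or _b are one class to them, and where a whole thing is asked for, a point or a joint stands for the part that bears it (a point fixed in the world has none). Each returns a list of dicts, best first, with "score" (0 to 1); they miss things now and then, are a little off and sometimes report something else, mostly with a low value. They report only what shows in the picture. A call takes as long as a camera call. They do not tell look-alikes from the thing itself.
- regions_of(camera, thing): "pixels" (400x640 bool, what is visible of it).
- mark_of(camera, thing): "position" ([x, y, z] in m, in world coordinates, good to about 4 mm: a listed point, or the origin of a listed thing).
The state is a dict: "t": time; "q": joint angles; "dq": joint speeds; "joint_torque": joint torques, N m; "ee_pos": TCP position; "orientation": TCP orientation; "wrist_force": force on the tool from outside, world axes, zero at the start; "moment": the same for the moment, N m; "grip_width": opening from 0.0 (shut) to 1.0 (fully open).
Only numpy, scipy, OpenCV 4.12 (cv2) and the standard library are available. Lean on these libraries where they do the work, as an engineer would, in place of code of your own. Each camera call takes 0.05 s, during which the arm holds its last target.

### The job

Close the takeaway order on the tray for the courier: press the lid of the largest tub down at its middle until it is fully home, then the medium one, then the smallest, each with a light fingertip press, and only then tap the plunger of the call bell so that it rings. Press gently (30 N at most) with the fingertips only; do not lift, tip or shove the tubs or the bell, and leave the bottle, bowl and shaker alone.

Things in the scene. Friction and masses are not known exactly. Their poses are not given: they have to be found in the camera images.
- large_tub: the large takeaway tub: loose, filled, round white plastic with a grey press-down lid 114 mm across; 100 mm tall once its lid is closed. Origin: centre of its underside; z up. It stands on the tray's 4 mm floor
- large_lid_top (a point): centre of the flat top face of the large tub's lid; it sinks with the lid's rim. The thin top of the lid gives under the finger, about 1 mm per 3 N, and springs back, so a fingertip goes about 1 mm farther than the lid while it slides, and 3 mm farther under 9 N
- large_lid (a joint): how far the large lid has been pressed down, in m: 0 to 0.0015 at the start (standing about 8 mm proud), 0.008 = fully closed, against a stop. It slides straight down at about 2.5 N wherever it is touched and stays where it is left
- medium_tub: the medium takeaway tub: loose, filled, round white plastic with a grey press-down lid 90 mm across; 78 mm tall once its lid is closed. Origin: centre of its underside; z up. It stands on the tray's 4 mm floor
- medium_lid_top (a point): centre of the flat top face of the medium tub's lid; it sinks with the lid's rim. The thin top of the lid gives under the finger, about 1 mm per 3 N, and springs back, so a fingertip goes about 1 mm farther than the lid while it slides, and 3 mm farther under 9 N
- medium_lid (a joint): how far the medium lid has been pressed down, in m: 0 to 0.0015 at the start (standing about 8 mm proud), 0.008 = fully closed, against a stop. It slides straight down at about 2.5 N wherever it is touched and stays where it is left
- small_tub: the small takeaway tub: loose, filled, round white plastic with a grey press-down lid 66 mm across; 55 mm tall once its lid is closed. Origin: centre of its underside; z up. It stands on the tray's 4 mm floor
- small_lid_top (a point): centre of the flat top face of the small tub's lid; it sinks with the lid's rim. The thin top of the lid gives under the finger, about 1 mm per 3 N, and springs back, so a fingertip goes about 1 mm farther than the lid while it slides, and 3 mm farther under 9 N
- small_lid (a joint): how far the small lid has been pressed down, in m: 0 to 0.0015 at the start (standing about 8 mm proud), 0.008 = fully closed, against a stop. It slides straight down at about 2.5 N wherever it is touched and stays where it is left
- bell: counter call bell: loose, 0.3 kg, a brass dome 80 mm across and 44 mm high on a black foot 86 mm across, standing on the table beside one end of the tray. Origin: centre of its underside; z up
- plunger_top (a point): centre of the flat top of the bell's plunger, a steel knob 18 mm across standing 18 mm clear of the dome, 62 mm above the bell's underside
- plunger (a joint): how far the bell's plunger is pushed down, in m: 0 at rest, at most 0.008; it rings at 0.003. Its spring takes about 1 N to start, 2.5 N at 0.003 and 5 N at the bottom, and brings it back up
- tray: fixed aluminium tray, 180 by 420 mm, rim 12 mm high, on which the three tubs stand in a row, about 135 mm apart along its y axis (its longer side), in any order. Origin: centre of its underside
- sauce_bottle: bystander, graspable: amber glass sauce bottle, 62 mm across, 170 mm tall, beside the other end of the tray. Origin: centre of its underside
- bowl: bystander: steel sauce bowl, 90 mm across, 40 mm tall, beside one end of the tray, farther from the robot than the bell or bottle there. Origin: centre of its underside
- shaker: bystander, graspable: small glass pepper shaker with a metal cap, 44 mm across, 75 mm tall, beside the tray's other end. Origin: centre of its underside
There are look-alikes about, which are no part of the job. Leave any green or turquoise look-alike of the medium_tub alone.

How it is judged (in metres and radians):
On the way, in this order (a step that is already met when the one before it is completed fails the run):
1. the large tub's lid is pressed down by at least 6 of its 8 mm (value of joint large_lid above 0.006 m), for 0.1 s.
2. the medium tub's lid is pressed down by at least 6 of its 8 mm (value of joint medium_lid above 0.006 m), for 0.1 s.
3. the small tub's lid is pressed down by at least 6 of its 8 mm (value of joint small_lid above 0.006 m), for 0.1 s.
4. the bell's plunger is tapped down by at least 3 mm (value of joint plunger above 0.003 m), for 0.02 s.
At the end, for the whole second after the job is handed in: all three lids are down by at least 6 of their 8 mm, the bell's plunger is back up (within 1.5 mm), and the tubs and the bell stand upright (within 0.1 rad) and still, they and the bottle, bowl and shaker each within 20 mm of where they started (value of joint each of large_lid, medium_lid, small_lid above 0.006 m and value of joint plunger below 0.0015 m and distance of each of large_tub, medium_tub, small_tub, bell, sauce_bottle, bowl, shaker from where it was at the start of the episode below 0.02 m and angle between each of large_tub, medium_tub, small_tub, bell's own z axis and vertical below 0.1 rad and linear speed of each of large_tub, medium_tub, small_tub, bell below 0.02 m/s); the robot touches nothing.
It fails at once if a lid is pressed, or the bell is rung, before all those that come earlier in the order are down ((value of joint medium_lid above 0.004 m and value of joint large_lid below 0.005 m) or (value of joint small_lid above 0.004 m and value of joint any of large_lid, medium_lid below 0.005 m) or (value of joint plunger above 0.002 m and value of joint any of large_lid, medium_lid, small_lid below 0.005 m)).
It fails at once if a tub or the bell is pressed with more than 30 N (contact force between the fingers and large_tub above 30 N or contact force between the fingers and medium_tub above 30 N or contact force between the fingers and small_tub above 30 N or contact force between the fingers and bell above 30 N).
It fails at once if a tub or the bell is lifted (height (world z) of any of large_tub, medium_tub, small_tub above 0.016 m or height (world z) of bell above 0.012 m).
It fails at once if a tub or the bell is shoved more than 20 mm or tipped (distance of any of large_tub, medium_tub, small_tub, bell from where it was at the start of the episode above 0.02 m or angle between any of large_tub, medium_tub, small_tub, bell's own z axis and vertical above 0.2 rad).
It fails at once if the bottle, bowl or shaker is moved more than 20 mm (distance of any of sauce_bottle, bowl, shaker from where it was at the start of the episode above 0.02 m).
It also fails if it takes over 54 s, if anything falls off the work surface, if the arm or the gripper's body presses on something with over 40 N, if the wrist force passes 120 N, or if a joint passes its speed limit or range.

## Working session

There is one attempt and no reset: what is moved stays moved. The work goes in short steps, Python scripts to look and compute and a shell command to move; the robot and the scene stay as the last step left them, time stands still between calls to the robot, and variables do not carry over. Pictures are saved under pics/ and viewed, and the job is handed in when it is done.

```bash
mkdir -p pics; cat > h.py <<'E'
import numpy as np, cv2
from bench import status, grab_frame, get_calibration, job, regions_of, mark_of, bot
def save(n,f): cv2.imwrite('pics/'+f+'.png', cv2.cvtColor(n,cv2.COLOR_RGB2BGR))
def proj(c,X):
    k=get_calibration(c); f=200/np.tan(np.radians(k['fovy']/2)); p=np.array(k['R'])@np.array(X)+np.array(k['t'])
    return [round(k['cx']+f*p[0]/p[2],1), round(k['cy']+f*p[1]/p[2],1)]
E
python3 - <<'E'
from h import *
for c in ['side','top']:
    save(grab_frame(c),c+'0')
    for n in ['large_lid_top','medium_lid_top','small_lid_top','plunger_top','bell','sauce_bottle','bowl','shaker','tray']:
        print(c,n,[(np.round(d['position'],3).tolist(),round(d['score'],2)) for d in mark_of(c,n)])
s=status.get_obs();print(s['t'],s['ee_pos'],s['orientation'],s['wrist_force'],s['grip_width'],bot.tip_reach)
E
```

```text
side large_lid_top [([0.553, -0.138, 0.109], 0.75)]
side medium_lid_top [([0.315, 0.244, 0.085], 0.95), ([0.334, 0.124, 0.084], 0.91), ([0.524, 0.129, 0.093], 0.71)]
side small_lid_top [([0.526, 0.0, 0.069], 0.88)]
side plunger_top [([0.489, -0.373, 0.061], 0.59)]
side bell [([0.488, -0.372, 0.002], 0.61)]
side sauce_bottle [([0.491, 0.373, -0.0], 0.56)]
side bowl [([0.594, -0.345, 0.001], 0.76)]
side shaker [([0.616, 0.348, -0.002], 0.68), ([0.532, 0.005, 0.001], 0.19)]
side tray [([0.536, 0.004, 0.003], 0.93)]
top large_lid_top [([0.551, -0.132, 0.111], 0.86)]
top medium_lid_top [([0.333, 0.117, 0.086], 0.93), ([0.522, 0.134, 0.089], 0.87), ([0.314, 0.245, 0.086], 0.78)]
top small_lid_top [([0.521, 0.004, 0.067], 0.66), ([0.551, -0.131, 0.115], 0.65), ([0.49, -0.368, -0.004], 0.2)]
top plunger_top [([0.536, 0.005, -0.002], 0.2)]
top bell [([0.491, -0.369, 0.001], 0.64)]
top sauce_bottle [([0.489, 0.372, -0.003], 0.66)]
top bowl []
top shaker [([0.615, 0.351, 0.0], 0.55), ([0.491, -0.368, 0.001], 0.34), ([0.524, 0.006, 0.002], 0.27)]
top tray [([0.537, 0.006, -0.002], 0.84)]
1.0 [ 0.2000711  -0.592105    0.24470237] [-1.79999342e+02 -1.19971202e-03 -7.13355004e+01] [-0.29583081 -0.10901231  0.53582559] 0.997725757275109 0.022
```

View pics/top0.png

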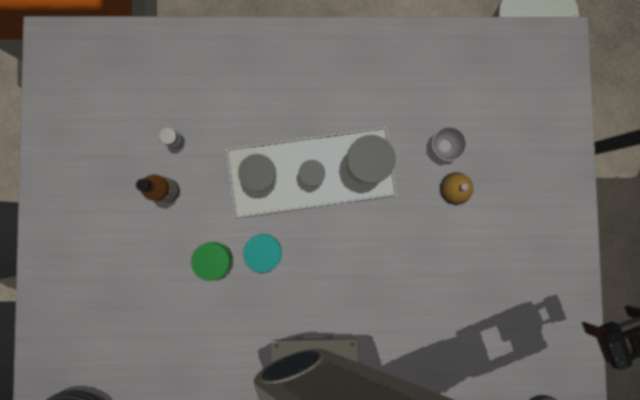

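View pics/side0.png

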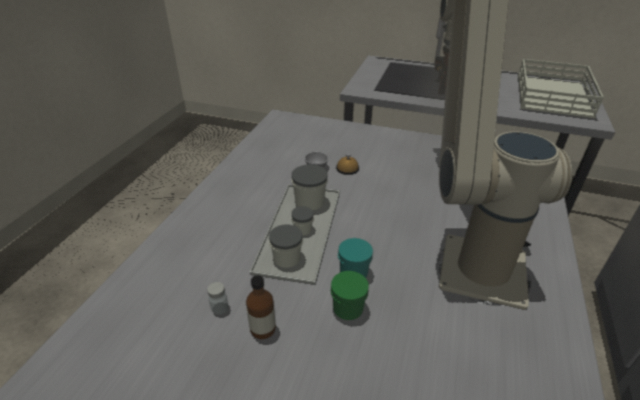

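Top view: large tub at (370,160), small at (311,175), medium at (257,176), bell at (457,188). The green and turquoise tubs at (211,261) and (262,253) are the look-alikes. The side view agrees.

```bash
cat >> h.py <<'E'
from scipy.spatial.transform import Rotation as Ro
def go(x,y,ztip):
    s=status.get_obs(); R=Ro.from_euler('xyz',s['orientation'],degrees=True)
    tip=np.array(s['ee_pos'])+R.as_matrix()[:,2]*bot.tip_reach
    d=R.inv().apply(np.array([x,y,ztip])-tip)*1000
    print('t',round(s['t'],2),'tip',np.round(tip,4),'rpy',np.round(s['orientation'],2),'F',np.round(s['wrist_force'],2),'w',round(s['grip_width'],3),'need mm',np.round(d,1))
E
python3 -c "
from h import *
go(.552,-.135,.15)"
python3 -m creep '[{"xyz":[-32,-48,6],"twist":[0,0,0],"fingers":0},{"xyz":[-32,-48,6],"twist":[0,0,0],"fingers":0},{"xyz":[-32,-48,6],"twist":[0,0,0],"fingers":0},{"xyz":[-32,-48,6],"twist":[0,0,0],"fingers":0},{"xyz":[-32,-48,6],"twist":[0,0,0],"fingers":0},{"xyz":[-32,-48,6],"twist":[0,0,0],"fingers":0},{"xyz":[-32,-48,6],"twist":[0,0,0],"fingers":0},{"xyz":[-32,-48,6],"twist":[0,0,0],"fingers":0},{"xyz":[0,0,0],"twist":[0,0,0],"fingers":0},{"xyz":[0,0,0],"twist":[0,0,0],"fingers":0}]'
python3 -c "
from h import *
go(.552,-.135,.15)"
```

```text
t 1.0 tip [ 0.2001 -0.5921  0.2227] rpy [-180.     -0.    -71.34] F [-0.3  -0.11  0.54] w 0.998 need mm [-320.4 -479.7   72.7]
t: 2.25
ee_pos: [0.4916, -0.2187, 0.1963]
orientation: [-179.9, -0.4, -71.4]
wrist_force: [-0.3, 0.3, -0.2]
grip_width: 0.005
t 2.25 tip [ 0.4917 -0.2188  0.1743] rpy [-179.86   -0.4   -71.45] F [-0.28  0.26 -0.15] w 0.005 need mm [-60.5 -83.8  24.1]
```

```bash
python3 -m creep '[{"xyz":[-30,-42,12],"twist":[0,0,0],"fingers":0},{"xyz":[-30,-42,12],"twist":[0,0,0],"fingers":0},{"xyz":[0,0,0],"twist":[0,0,0],"fingers":0}]'
python3 - <<'E'
from h import *
go(.552,-.135,.115)
for c in ['side','top','wrist']:
    save(grab_frame(c),c+'1')
    for n in ['large_lid_top','medium_lid_top','small_lid_top','plunger_top']:
        print(c,n,[(np.round(d['position'],3).tolist(),round(d['score'],2)) for d in mark_of(c,n)])
print(status.get_obs()['t'])
E
```

```text
t: 2.62
ee_pos: [0.5526, -0.1388, 0.1726]
orientation: [-179.8, -0.5, -71.9]
wrist_force: [0.0, 0.1, 0.0]
grip_width: 0.004
t 2.62 tip [ 0.5527 -0.1389  0.1506] rpy [-179.79   -0.51  -71.89] F [0.01 0.08 0.01] w 0.004 need mm [-4.3 -0.4 35.5]
side large_lid_top [([0.552, -0.136, 0.111], 0.68)]
side medium_lid_top [([0.524, 0.132, 0.093], 0.97), ([0.316, 0.244, 0.089], 0.91), ([0.333, 0.124, 0.087], 0.87), ([0.548, -0.137, 0.005], 0.27)]
side small_lid_top [([0.528, 0.001, 0.067], 0.59)]
side plunger_top [([0.486, -0.374, 0.059], 0.6)]
top large_lid_top [([0.552, -0.132, 0.113], 0.43)]
top medium_lid_top [([0.314, 0.243, 0.086], 0.78), ([0.334, 0.118, 0.086], 0.75), ([0.52, 0.132, 0.089], 0.71)]
top small_lid_top [([0.52, 0.005, 0.068], 0.81)]
top plunger_top []
wrist large_lid_top [([0.534, 0.003, 0.001], 0.72), ([0.548, -0.139, 0.108], 0.65)]
wrist medium_lid_top [([0.524, 0.135, 0.094], 0.87), ([0.315, 0.246, 0.086], 0.57)]
wrist small_lid_top [([0.524, 0.001, 0.067], 0.81)]
wrist plunger_top []
3.375
```

View pics/wrist1.png

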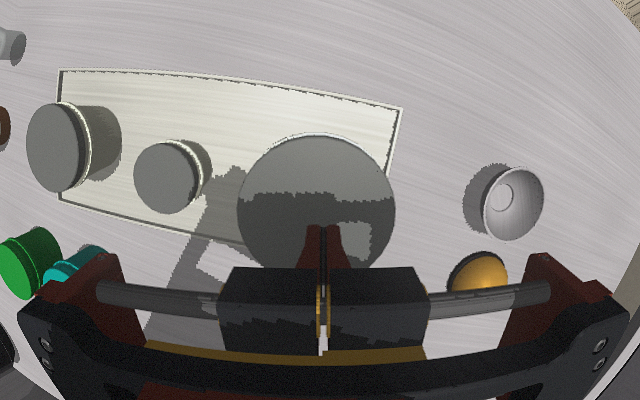

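Wrist view: the closed fingers at about (325,240) are above the large lid, whose middle is near (316,200). The bell is at (478,275), and small and medium are at (170,175) and (60,148). Lowering towards the lid.

```bash
python3 -m creep '[{"xyz":[-2,0,15],"twist":[0,0,0],"fingers":0},{"xyz":[-1,0,12],"twist":[0,0,0],"fingers":0},{"xyz":[0,0,4],"twist":[0,0,0],"fingers":0},{"xyz":[0,0,0],"twist":[0,0,0],"fingers":0}]'
python3 - <<'E'
from h import *
go(.552,-.135,.110)
E
```

```text
t: 3.88
ee_pos: [0.5507, -0.136, 0.1389]
orientation: [-179.9, -0.5, -71.9]
wrist_force: [-0.1, 0.0, -0.2]
grip_width: 0.005
t 3.88 tip [ 0.5508 -0.1362  0.1169] rpy [-179.86   -0.47  -71.93] F [-0.12  0.05 -0.19] w 0.005 need mm [-0.8 -1.5  6.9]
```

```bash
python3 -m creep '[{"xyz":[0,0,3],"twist":[0,0,0],"fingers":0},{"xyz":[0,0,2],"twist":[0,0,0],"fingers":0},{"xyz":[0,0,2],"twist":[0,0,0],"fingers":0}]'
python3 -m creep '[{"xyz":[0,0,2],"twist":[0,0,0],"fingers":0},{"xyz":[0,0,2],"twist":[0,0,0],"fingers":0}]'
python3 -m creep '[{"xyz":[0,0,2],"twist":[0,0,0],"fingers":0}]'

```

```text
t: 4.25
ee_pos: [0.5511, -0.1362, 0.1321]
orientation: [-179.8, -0.5, -71.9]
wrist_force: [-1.3, 1.5, 2.5]
grip_width: 0.005
t: 4.5
ee_pos: [0.5511, -0.1362, 0.1283]
orientation: [-179.8, -0.5, -71.9]
wrist_force: [-1.2, 0.5, 2.4]
grip_width: 0.001
t: 4.62
ee_pos: [0.5511, -0.1362, 0.1262]
orientation: [-179.8, -0.5, -71.9]
wrist_force: [-0.3, 0.2, 3.0]
grip_width: 0.005
```

```bash
python3 -m creep '[{"xyz":[0,0,1.5],"twist":[0,0,0],"fingers":0}]'
python3 -m creep '[{"xyz":[0,0,1.5],"twist":[0,0,0],"fingers":0}]'

```

```text
t: 4.75
ee_pos: [0.5511, -0.1362, 0.1247]
orientation: [-179.8, -0.5, -71.9]
wrist_force: [-1.8, 0.4, 4.8]
grip_width: 0.001
t: 4.88
ee_pos: [0.5511, -0.1362, 0.1234]
orientation: [-179.8, -0.5, -71.9]
wrist_force: [-2.4, 1.4, 9.1]
grip_width: 0.007
```

9.1 N with the tip at 101.4 mm is what a closed lid at 104 mm should give, so the large lid is home. Next is the medium tub.

```bash
python3 -m creep '[{"xyz":[0,0,0],"twist":[0,0,0],"fingers":0},{"xyz":[0,0,-15],"twist":[0,0,0],"fingers":0},{"xyz":[0,0,-25],"twist":[0,0,0],"fingers":0},{"xyz":[0,0,0],"twist":[0,0,0],"fingers":0}]'
python3 - <<'E'
from h import *
go(.5225,.1325,.110)
E
```

```text
t: 5.38
ee_pos: [0.5516, -0.1362, 0.1657]
orientation: [-179.7, -0.6, -71.9]
wrist_force: [-0.8, 1.2, -0.7]
grip_width: 0.001
t 5.38 tip [ 0.5518 -0.1363  0.1437] rpy [-179.74   -0.55  -71.93] F [-0.78  1.24 -0.65] w 0.001 need mm [-265.   -55.4   31.4]
```

```bash
python3 -m creep '[{"xyz":[-44,-9,0],"twist":[0,0,0],"fingers":0},{"xyz":[-44,-9,0],"twist":[0,0,0],"fingers":0},{"xyz":[-44,-9,0],"twist":[0,0,0],"fingers":0},{"xyz":[-44,-9,0],"twist":[0,0,0],"fingers":0},{"xyz":[-44,-9,0],"twist":[0,0,0],"fingers":0},{"xyz":[-35,-9,0],"twist":[0,0,0],"fingers":0},{"xyz":[0,0,0],"twist":[0,0,0],"fingers":0}]'
python3 - <<'E'
from h import *
go(.5225,.1325,.100)
for c in ['side','top','wrist']:
    save(grab_frame(c),c+'2')
    for n in ['large_lid_top','medium_lid_top','small_lid_top','plunger_top','bell']:
        print(c,n,[(np.round(d['position'],3).tolist(),round(d['score'],2)) for d in mark_of(c,n)])
E
```

```text
t: 6.25
ee_pos: [0.5227, 0.1295, 0.1599]
orientation: [-179.8, -0.6, -72.1]
wrist_force: [0.0, 0.2, 0.6]
grip_width: 0.003
t 6.25 tip [0.5229 0.1293 0.1379] rpy [-179.76   -0.59  -72.06] F [0.02 0.24 0.58] w 0.003 need mm [-3.5 -0.5 37.9]
side large_lid_top [([0.554, -0.138, 0.104], 0.66), ([0.489, -0.375, 0.062], 0.61)]
side medium_lid_top [([0.331, 0.124, 0.09], 0.77), ([0.313, 0.245, 0.086], 0.77), ([0.524, 0.129, 0.09], 0.57)]
side small_lid_top [([0.554, -0.135, 0.104], 0.75), ([0.526, -0.0, 0.068], 0.51), ([0.523, 0.139, 0.006], 0.41)]
side plunger_top [([0.487, -0.371, 0.061], 0.36)]
side bell [([0.488, -0.375, 0.06], 0.68), ([0.488, -0.37, 0.003], 0.61)]
top large_lid_top [([0.551, -0.133, 0.104], 0.92)]
top medium_lid_top []
top small_lid_top [([0.524, 0.002, 0.067], 0.9)]
top plunger_top [([0.491, -0.372, 0.064], 0.62)]
top bell [([0.49, -0.369, 0.0], 0.92)]
wrist large_lid_top [([0.549, -0.139, 0.103], 0.85)]
wrist medium_lid_top [([0.312, 0.244, 0.09], 0.59)]
wrist small_lid_top [([0.525, 0.003, 0.065], 0.9)]
wrist plunger_top []
wrist bell [([0.599, -0.35, -0.002], 0.61), ([0.486, -0.373, 0.002], 0.54), ([0.524, 0.128, 0.095], 0.45)]
```

View pics/wrist2.png

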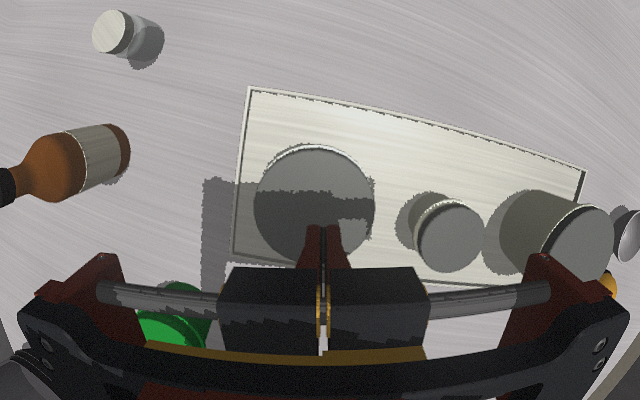

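The large lid now reads z = 0.104 on all three cameras, so it is closed. In the wrist view the fingers at about (325,240) are above the grey medium lid, whose middle is near (314,205). Green is at (175,330), well clear.

```bash
python3 -m creep '[{"xyz":[-1.5,0,18],"twist":[0,0,0],"fingers":0},{"xyz":[-1,0,16],"twist":[0,0,0],"fingers":0},{"xyz":[0,0,5],"twist":[0,0,0],"fingers":0},{"xyz":[0,0,0],"twist":[0,0,0],"fingers":0}]'
python3 - <<'E'
from h import *
go(.5225,.1325,.079)
E
```

```text
t: 7.65
ee_pos: [0.5231, 0.13, 0.1204]
orientation: [-179.7, -0.6, -72.2]
wrist_force: [0.2, -0.9, 0.7]
grip_width: 0.006
t 7.65 tip [0.5233 0.1298 0.0984] rpy [-179.69   -0.61  -72.23] F [ 0.16 -0.9   0.75] w 0.006 need mm [-3.   0.  19.3]
```

```bash
python3 -m creep '[{"xyz":[-2,0,4],"twist":[0,0,0],"fingers":0},{"xyz":[0,0,3],"twist":[0,0,0],"fingers":0},{"xyz":[0,0,2],"twist":[0,0,0],"fingers":0},{"xyz":[0,0,2],"twist":[0,0,0],"fingers":0}]'
python3 -m creep '[{"xyz":[0,0,2],"twist":[0,0,0],"fingers":0},{"xyz":[0,0,2],"twist":[0,0,0],"fingers":0}]'
python3 -m creep '[{"xyz":[0,0,2],"twist":[0,0,0],"fingers":0}]'

```

```text
t: 8.15
ee_pos: [0.5232, 0.1321, 0.1098]
orientation: [-179.6, -0.6, -72.2]
wrist_force: [-0.4, 0.6, 1.7]
grip_width: 0.008
t: 8.4
ee_pos: [0.5232, 0.1321, 0.1059]
orientation: [-179.6, -0.6, -72.2]
wrist_force: [-0.6, 0.7, 1.7]
grip_width: 0.009
t: 8.52
ee_pos: [0.5232, 0.1321, 0.1038]
orientation: [-179.6, -0.6, -72.2]
wrist_force: [-0.6, 0.8, 2.6]
grip_width: 0.007
```

```bash
python3 -m creep '[{"xyz":[0,0,1.5],"twist":[0,0,0],"fingers":0}]'
python3 -m creep '[{"xyz":[0,0,1.5],"twist":[0,0,0],"fingers":0}]'

```

```text
t: 8.65
ee_pos: [0.5233, 0.1321, 0.1023]
orientation: [-179.6, -0.6, -72.2]
wrist_force: [-1.9, 0.0, 5.4]
grip_width: 0.002
t: 8.78
ee_pos: [0.5233, 0.1321, 0.1011]
orientation: [-179.6, -0.6, -72.2]
wrist_force: [-2.9, -0.3, 9.6]
grip_width: 0.002
```

The medium lid is home (9.6 N, tip at 79 mm). Lifting and moving to the small tub.

```bash
python3 -m creep '[{"xyz":[0,0,0],"twist":[0,0,0],"fingers":0},{"xyz":[0,0,-15],"twist":[0,0,0],"fingers":0},{"xyz":[0,0,-25],"twist":[0,0,0],"fingers":0},{"xyz":[42,-13,0],"twist":[0,0,0],"fingers":0},{"xyz":[42,-13,0],"twist":[0,0,0],"fingers":0},{"xyz":[38,-13,0],"twist":[0,0,0],"fingers":0},{"xyz":[0,0,0],"twist":[0,0,0],"fingers":0}]'
python3 - <<'E'
from h import *
go(.524,.002,.075)
E
```

```text
t: 9.65
ee_pos: [0.6011, 0.0258, 0.1479]
orientation: [-179.3, -0.7, -72.1]
wrist_force: [-0.8, -0.5, -0.5]
grip_width: 0.01
t 9.65 tip [0.6014 0.0256 0.1259] rpy [-179.33   -0.7   -72.12] F [-0.76 -0.47 -0.48] w 0.01 need mm [-1.9 81.5 50. ]
```

I had the sign of the y shift wrong. The tip stayed in free air at 126 mm, so I'm just correcting it.

```bash
python3 -m creep '[{"xyz":[-1,42,0],"twist":[0.4,0.3,0],"fingers":0},{"xyz":[-1,40,10],"twist":[0.3,0.3,0],"fingers":0},{"xyz":[0,0,15],"twist":[0,0,0],"fingers":0},{"xyz":[0,0,0],"twist":[0,0,0],"fingers":0}]'
python3 - <<'E'
from h import *
go(.524,.002,.075)
for c in ['side','top','wrist']:
    save(grab_frame(c),c+'3')
    for n in ['medium_lid_top','small_lid_top','plunger_top','bell']:
        print(c,n,[(np.round(d['position'],3).tolist(),round(d['score'],2)) for d in mark_of(c,n)])
E
```

```text
t: 10.15
ee_pos: [0.5208, 0.0034, 0.122]
orientation: [-178.5, -1.3, -72.1]
wrist_force: [-0.0, 0.5, 0.1]
grip_width: 0.005
t 10.15 tip [0.5215 0.0031 0.1   ] rpy [-178.53   -1.31  -72.11] F [-0.02  0.51  0.13] w 0.005 need mm [ 1.3 -1.4 25.1]
side medium_lid_top [([0.332, 0.124, 0.087], 0.89), ([0.318, 0.244, 0.085], 0.79), ([0.524, 0.132, 0.086], 0.55)]
side small_lid_top [([0.524, 0.001, 0.07], 0.83), ([0.522, 0.133, 0.085], 0.52)]
side plunger_top [([0.489, -0.374, 0.06], 0.55)]
side bell [([0.489, -0.371, 0.002], 0.81)]
top medium_lid_top [([0.314, 0.245, 0.087], 0.81), ([0.337, 0.121, 0.086], 0.6)]
top small_lid_top [([0.551, -0.137, 0.005], 0.58)]
top plunger_top [([0.487, -0.373, 0.065], 0.58), ([0.492, 0.371, -0.001], 0.35)]
top bell [([0.485, -0.368, 0.002], 0.87)]
wrist medium_lid_top [([0.523, 0.132, 0.086], 0.66), ([0.549, -0.141, 0.101], 0.54)]
wrist small_lid_top [([0.525, -0.001, 0.065], 0.8), ([0.55, -0.139, 0.104], 0.72)]
wrist plunger_top []
wrist bell []
```

View pics/wrist3.png

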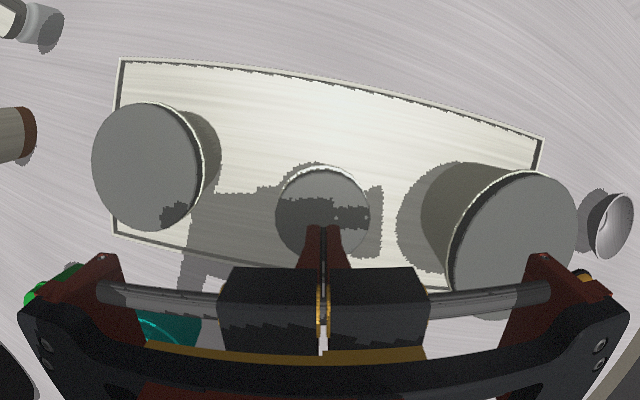

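Wrist view: the fingers at about (322,240) are above the small lid, whose middle is near (322,213). I'll level the 2° tilt while descending.

```bash
python3 -m creep '[{"xyz":[1,-1,12],"twist":[-0.7,-0.6,0],"fingers":0},{"xyz":[0,0,10],"twist":[-0.7,-0.6,0],"fingers":0},{"xyz":[0,0,3],"twist":[0,0,0],"fingers":0},{"xyz":[0,0,0],"twist":[0,0,0],"fingers":0}]'
python3 - <<'E'
from h import *
go(.524,.002,.056)
E
```

```text
t: 11.4
ee_pos: [0.5226, 0.0017, 0.0951]
orientation: [179.9, -0.0, -72.1]
wrist_force: [-0.1, -1.2, -0.4]
grip_width: 0.01
t 11.4 tip [0.5226 0.0017 0.0731] rpy [ 1.7995e+02 -2.0000e-02 -7.2130e+01] F [-0.1  -1.18 -0.43] w 0.01 need mm [ 0.2 -1.5 17.1]
```

```bash
python3 -m creep '[{"xyz":[0,-1,4],"twist":[0,0,0],"fingers":0},{"xyz":[0,0,3],"twist":[0,0,0],"fingers":0},{"xyz":[0,0,2],"twist":[0,0,0],"fingers":0}]'
python3 -m creep '[{"xyz":[0,0,2],"twist":[0,0,0],"fingers":0},{"xyz":[0,0,2],"twist":[0,0,0],"fingers":0}]'
python3 -m creep '[{"xyz":[0,0,2],"twist":[0,0,0],"fingers":0}]'

```

```text
t: 11.78
ee_pos: [0.5237, 0.0021, 0.086]
orientation: [180.0, -0.0, -72.1]
wrist_force: [-0.1, -0.1, 0.9]
grip_width: 0.005
t: 12.02
ee_pos: [0.5238, 0.0021, 0.0821]
orientation: [180.0, -0.0, -72.1]
wrist_force: [-1.4, -0.3, 2.4]
grip_width: 0.007
t: 12.15
ee_pos: [0.5238, 0.0021, 0.0801]
orientation: [-180.0, -0.0, -72.1]
wrist_force: [-1.5, 0.6, 3.5]
grip_width: 0.006
```

Tip is at 58.1 mm. Home should be about 56 mm at 9 N.

```bash
python3 -m creep '[{"xyz":[0,0,1.5],"twist":[0,0,0],"fingers":0}]'
python3 -m creep '[{"xyz":[0,0,1.5],"twist":[0,0,0],"fingers":0}]'

```

```text
t: 12.28
ee_pos: [0.5238, 0.0021, 0.0786]
orientation: [180.0, -0.0, -72.1]
wrist_force: [-1.7, -0.2, 8.5]
grip_width: 0.003
t: 12.4
ee_pos: [0.5238, 0.0021, 0.0775]
orientation: [-180.0, -0.0, -72.1]
wrist_force: [-3.8, -0.3, 10.7]
grip_width: 0.003
```

The small lid is home. Lifting clear and heading for the bell.

```bash
python3 -m creep '[{"xyz":[0,0,0],"twist":[0,0,0],"fingers":0},{"xyz":[0,0,-15],"twist":[0,0,0],"fingers":0},{"xyz":[0,0,-35],"twist":[0,0,0],"fingers":0},{"xyz":[0,0,-35],"twist":[0,0,0],"fingers":0},{"xyz":[0,0,0],"twist":[0,0,0],"fingers":0}]'
python3 - <<'E'
from h import *
go(.4885,-.371,.090)
for c in ['side','top','wrist']:
    save(grab_frame(c),c+'4')
    for n in ['large_lid_top','medium_lid_top','small_lid_top','plunger_top','bell']:
        print(c,n,[(np.round(d['position'],3).tolist(),round(d['score'],2)) for d in mark_of(c,n)])
E
```

```text
t: 13.02
ee_pos: [0.5241, 0.0022, 0.1661]
orientation: [-180.0, -0.0, -72.1]
wrist_force: [0.1, -0.8, -0.4]
grip_width: 0.004
t 13.03 tip [0.5241 0.0022 0.1441] rpy [-1.7997e+02 -5.0000e-02 -7.2120e+01] F [ 0.07 -0.77 -0.45] w 0.004 need mm [344.2 148.5  54.3]
side large_lid_top [([0.557, -0.136, 0.103], 0.54)]
side medium_lid_top [([0.332, 0.125, 0.086], 0.85), ([0.526, 0.131, 0.085], 0.84)]
side small_lid_top [([0.528, 0.002, 0.06], 0.74), ([0.522, 0.132, 0.085], 0.72)]
side plunger_top [([0.486, -0.372, 0.062], 0.58), ([0.596, -0.348, -0.003], 0.58)]
side bell [([0.488, -0.369, 0.001], 0.6)]
top large_lid_top [([0.552, -0.131, 0.107], 0.82)]
top medium_lid_top [([0.524, 0.132, 0.082], 0.98), ([0.332, 0.118, 0.086], 0.74), ([0.314, 0.246, 0.088], 0.67)]
top small_lid_top []
top plunger_top [([0.488, -0.373, 0.064], 0.51)]
top bell [([0.489, -0.368, -0.001], 0.76), ([0.488, -0.376, 0.065], 0.73)]
wrist large_lid_top [([0.548, -0.142, 0.103], 0.9), ([0.549, -0.137, 0.002], 0.54)]
wrist medium_lid_top [([0.524, 0.132, 0.086], 0.94), ([0.336, 0.12, 0.084], 0.63)]
wrist small_lid_top [([0.528, -0.0, 0.056], 0.75)]
wrist plunger_top []
wrist bell [([0.487, -0.375, -0.0], 0.66), ([0.598, -0.35, -0.002], 0.18)]
```

```bash
python3 -m creep '[{"xyz":[43,18,0],"twist":[0,0,0],"fingers":0},{"xyz":[43,18,0],"twist":[0,0,0],"fingers":0},{"xyz":[43,19,0],"twist":[0,0,0],"fingers":0},{"xyz":[43,19,0],"twist":[0,0,0],"fingers":0},{"xyz":[43,19,0],"twist":[0,0,0],"fingers":0},{"xyz":[43,19,0],"twist":[0,0,0],"fingers":0},{"xyz":[43,19,0],"twist":[0,0,0],"fingers":0},{"xyz":[38,16,0],"twist":[0,0,0],"fingers":0},{"xyz":[0,0,0],"twist":[0,0,0],"fingers":0}]'
python3 - <<'E'
from h import *
go(.4885,-.371,.080)
for c in ['side','top','wrist']:
    save(grab_frame(c),c+'5')
    for n in ['small_lid_top','medium_lid_top','plunger_top','bell']:
        print(c,n,[(np.round(d['position'],3).tolist(),round(d['score'],2)) for d in mark_of(c,n)])
E
```

```text
t: 15.05
ee_pos: [0.4874, -0.3772, 0.1648]
orientation: [179.9, -0.1, -72.0]
wrist_force: [-0.3, 0.7, -0.6]
grip_width: 0.005
t 15.05 tip [ 0.4874 -0.3772  0.1428] rpy [ 1.7993e+02 -1.0000e-01 -7.1970e+01] F [-0.35  0.68 -0.6 ] w 0.005 need mm [-5.7 -3.1 62.8]
side small_lid_top [([0.524, 0.002, 0.062], 0.81), ([0.549, -0.137, 0.004], 0.18)]
side medium_lid_top [([0.334, 0.124, 0.084], 0.84), ([0.523, 0.13, 0.082], 0.74), ([0.314, 0.245, 0.087], 0.59)]
side plunger_top [([0.49, -0.372, 0.058], 0.43)]
side bell [([0.49, -0.369, -0.0], 0.69)]
top small_lid_top [([0.525, 0.004, 0.055], 0.77)]
top medium_lid_top [([0.333, 0.119, 0.088], 0.97), ([0.524, 0.132, 0.081], 0.69), ([0.315, 0.244, 0.086], 0.68)]
top plunger_top []
top bell []
wrist small_lid_top [([0.527, -0.002, 0.057], 0.7)]
wrist medium_lid_top []
wrist plunger_top [([0.491, -0.372, 0.057], 0.75)]
wrist bell [([0.488, -0.374, 0.0], 0.72)]
```

View pics/wrist5.png

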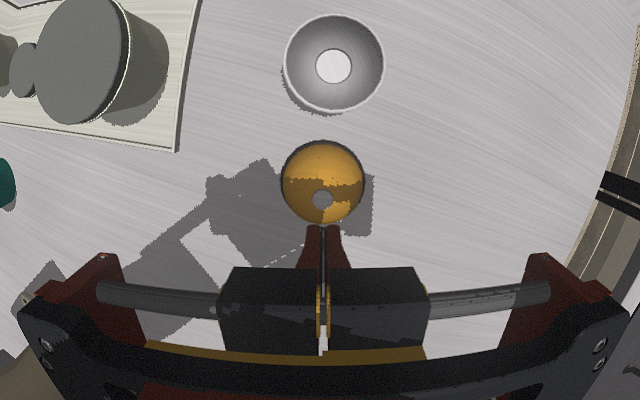

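Wrist view: the bell is at (322,182) with its knob at (323,200), just ahead of the fingertips. Checking the knob's position from its pixel.

```bash
python3 - <<'E'
from h import *
k=get_calibration('wrist');f=200/np.tan(np.radians(k['fovy']/2));R=np.array(k['R']);t=np.array(k['t'])
im=cv2.imread('pics/wrist5.png');p=im[170:225,290:350].astype(int)
m=(p.max(2)-p.min(2)<25)&(p.max(2)>70); 
n,l,st,ce=cv2.connectedComponentsWithStats(m.astype(np.uint8))
for i in range(1,n):
    if st[i][4]>80: print(st[i],ce[i]+[290,170])
u=np.array([323,200.])-[k['cx'],k['cy']];r=np.linalg.norm(u);th=r/f
d=R.T@np.array([*(u/r*np.sin(th)),np.cos(th)]);C=-R.T@t
print(C+d*(.062-C[2])/d[2])
E
python3 -m creep '[{"xyz":[-3,-1.5,25],"twist":[0,0,0],"fingers":0},{"xyz":[-2,-1,25],"twist":[0,0,0],"fingers":0},{"xyz":[0,0,8],"twist":[0,0,0],"fingers":0},{"xyz":[0,0,0],"twist":[0,0,0],"fingers":0}]'
python3 - <<'E'
from h import *
go(.489,-.372,.062)
save(grab_frame('wrist'),'wrist6')
E
```

```text
[ 22  19  21  21 342] [322.03508772 198.66666667]
[  0  38  60  17 300] [313.79666667 220.23      ]
[ 0.48752154 -0.37488215  0.062     ]
t: 16.3
ee_pos: [0.4893, -0.3697, 0.1065]
orientation: [180.0, -0.2, -71.8]
wrist_force: [0.4, -0.1, 0.5]
grip_width: 0.004
t 16.3 tip [ 0.4893 -0.3697  0.0845] rpy [ 1.7998e+02 -1.5000e-01 -7.1790e+01] F [ 0.36 -0.13  0.51] w 0.004 need mm [ 2.   1.  22.5]
```

View pics/wrist6.png

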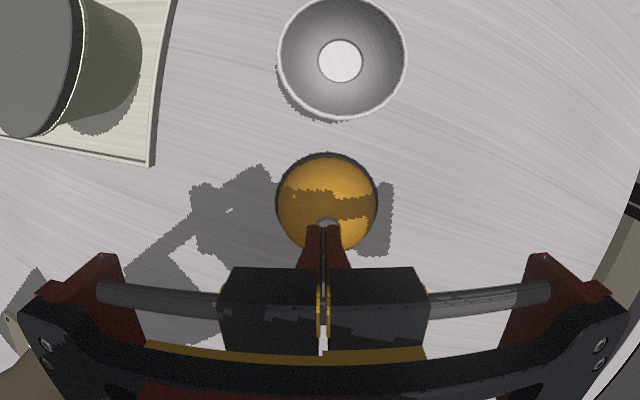

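The knob peeks out at about (328,222), slightly right of the fingertip at 323, so I'll shift about 2–3 mm along +x. Then a gentle press.

```bash
python3 -m creep '[{"xyz":[2.5,1,10],"twist":[0,0,0],"fingers":0},{"xyz":[0,0,8],"twist":[0,0,0],"fingers":0},{"xyz":[0,0,0],"twist":[0,0,0],"fingers":0}]'
python3 -m creep '[{"xyz":[0,0,2.5],"twist":[0,0,0],"fingers":0},{"xyz":[0,0,2.5],"twist":[0,0,0],"fingers":0}]'
python3 -m creep '[{"xyz":[0,0,2],"twist":[0,0,0],"fingers":0}]'
```

```text
t: 16.73
ee_pos: [0.4901, -0.3737, 0.0894]
orientation: [-179.9, -0.3, -71.8]
wrist_force: [-0.5, 0.2, -0.2]
grip_width: 0.005
t: 16.98
ee_pos: [0.4903, -0.3739, 0.0845]
orientation: [-179.9, -0.3, -71.8]
wrist_force: [-0.2, 0.1, -0.5]
grip_width: 0.004
t: 17.1
ee_pos: [0.4903, -0.3739, 0.0825]
orientation: [-179.9, -0.4, -71.8]
wrist_force: [-0.2, 0.5, 1.3]
grip_width: 0.005
```

```bash
python3 -m creep '[{"xyz":[0,0,2],"twist":[0,0,0],"fingers":0}]'
python3 -m creep '[{"xyz":[0,0,2],"twist":[0,0,0],"fingers":0}]'
```

```text
t: 17.23
ee_pos: [0.4903, -0.3739, 0.0806]
orientation: [-179.9, -0.4, -71.8]
wrist_force: [-1.9, 0.5, 3.0]
grip_width: 0.005
t: 17.35
ee_pos: [0.4903, -0.3739, 0.0787]
orientation: [-179.9, -0.4, -71.8]
wrist_force: [-0.3, 0.2, 3.4]
grip_width: 0.007
```

The plunger is about 5 mm down at 3.4 N, which fits its spring, so it has rung. Lifting off.

```bash
python3 -m creep '[{"xyz":[0,0,1],"twist":[0,0,0],"fingers":0},{"xyz":[0,0,-15],"twist":[0,0,0],"fingers":0},{"xyz":[0,0,-40],"twist":[0,0,0],"fingers":0},{"xyz":[0,0,-40],"twist":[0,0,0],"fingers":0},{"xyz":[0,-0,-30],"twist":[0,0,0],"fingers":0},{"xyz":[0,0,0],"twist":[0,0,0],"fingers":0},{"xyz":[0,0,0],"twist":[0,0,0],"fingers":0}]'
python3 - <<'E'
from h import *
for c in ['side','top','wrist']:
    save(grab_frame(c),c+'7')
    for n in ['large_lid_top','medium_lid_top','small_lid_top','plunger_top','bell','sauce_bottle','bowl','shaker']:
        print(c,n,[(np.round(d['position'],3).tolist(),round(d['score'],2)) for d in mark_of(c,n)])
a=np.hstack([cv2.imread('pics/%s7.png'%c)[:, :] for c in ['side','top']]);cv2.imwrite('pics/final.png',cv2.resize(a,(800,250)))
E
```

```text
t: 18.23
ee_pos: [0.4899, -0.3732, 0.2088]
orientation: [-179.8, -0.4, -71.8]
wrist_force: [-0.8, 0.9, -0.1]
grip_width: 0.004
side large_lid_top [([0.551, -0.135, 0.1], 0.82)]
side medium_lid_top [([0.523, 0.131, 0.085], 0.71), ([0.313, 0.244, 0.085], 0.59), ([0.335, 0.125, 0.087], 0.58)]
side small_lid_top [([0.522, 0.0, 0.058], 0.51), ([0.534, 0.006, -0.0], 0.34)]
side plunger_top [([0.486, -0.374, 0.063], 0.6)]
side bell [([0.488, -0.373, 0.002], 0.92)]
side sauce_bottle [([0.489, 0.372, -0.003], 0.98)]
side bowl [([0.597, -0.347, -0.001], 0.76), ([0.49, 0.372, -0.003], 0.65)]
side shaker [([0.615, 0.35, -0.005], 0.8)]
top large_lid_top [([0.552, -0.131, 0.106], 0.97)]
top medium_lid_top [([0.312, 0.244, 0.088], 0.94), ([0.332, 0.121, 0.086], 0.69), ([0.526, 0.132, 0.004], 0.2)]
top small_lid_top [([0.523, 0.004, 0.057], 0.61)]
top plunger_top [([0.489, -0.375, 0.063], 0.45)]
top bell [([0.488, -0.368, 0.001], 0.97)]
top sauce_bottle [([0.49, 0.368, -0.002], 0.81)]
top bowl [([0.601, -0.346, -0.002], 0.95)]
top shaker [([0.552, -0.14, 0.006], 0.52)]
wrist large_lid_top [([0.546, -0.14, 0.101], 0.95), ([0.525, 0.001, 0.059], 0.43)]
wrist medium_lid_top [([0.525, 0.005, 0.009], 0.22)]
wrist small_lid_top [([0.523, -0.003, 0.058], 0.57)]
wrist plunger_top [([0.488, -0.374, 0.063], 0.73), ([0.55, -0.135, 0.005], 0.71)]
wrist bell [([0.485, -0.372, 0.002], 0.97), ([0.598, -0.353, 0.0], 0.72)]
wrist sauce_bottle []
wrist bowl [([0.597, -0.348, 0.001], 0.69)]
wrist shaker []
```

View pics/wrist7.png

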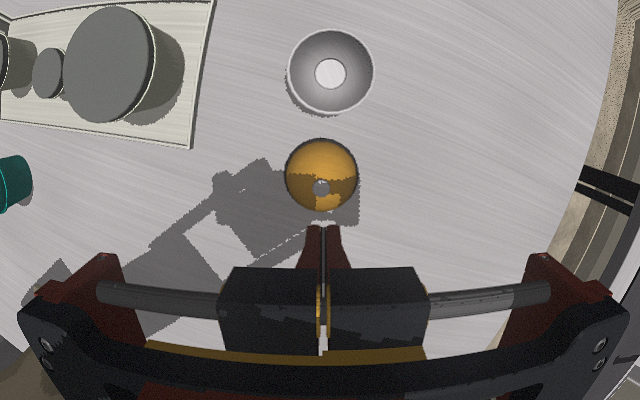

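View pics/final.png

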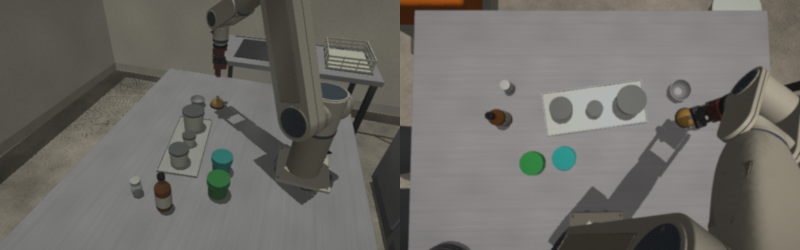

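The final pictures show the bell at (321,175) in the wrist view with its knob back up. The tubs stand upright on the tray, nothing has shifted, and the fingers are clear. Handing in.

```bash
python3 -c "
from h import *
print(job.sign_off())"
```

```text
the job is handed in; nothing more can be done
None
```

I pressed the three lids home in order (large, medium, small), then tapped the bell's plunger, lifted clear and handed in at about 19 s. `job.sign_off()` reports no verdict, so the result rests on my own checks.

| Step | Force at the end of the press | Tip position | What that means |
|---|---|---|---|
| Large lid | 9.1 N | 101.4 mm | closed (lid at 104 mm plus its give) |
| Medium lid | 9.6 N | 79.1 mm | closed (lid at 82 mm plus its give) |
| Small lid | 10.7 N | 55.5 mm | closed (lid at 59 mm plus its give) |
| Bell plunger | 3.4 N | about 5 mm down | past the 3 mm ring point |

- **End state:** the plunger reads back up at 0.063 m. The tubs, bell, bottle and bowl read within about 7 mm of where they started, close to the networks' scatter. All the forces I read stayed below 12 N.
- **Disagreeing checks:** the medium lid's height read between 0.081 and 0.086 m after its press. I trusted the force and depth instead. In the last pictures only the side camera found the medium lid or the shaker in its place.
- **Slip:** on the way from the medium to the small tub I had one shift's sign wrong. The tip stayed in free air above everything nearby and touched nothing.

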